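# Close the staining tray without a bang

## Task

The staining tray stands open with slides lying in it. With a finger, tip its hinged lid forward, catch the lid on a finger as it falls, and let it down on that finger all the way until it is fully shut, without letting it drop or bang on the tray. Do not grip the lid, and leave the tray, the slides and the things on the bench where they are.

Things in the scene. Friction and masses are not known exactly. Their poses are not given: they have to be found in the camera images.
- tray: Loose black plastic staining tray, 180 mm deep (its x) x 234 mm wide (its y) x 46 mm high, 1.7 kg, open on top under the lid, walls 4 mm. Origin: centre of its underside. Its own -x is its front (roughly to the robot's left), +x its back with the hinge (roughly to the right), z up. Slides lie inside, tops 25.6 mm above the bench.
- lid (a joint): Angle of the grey lid in rad: 0 fully shut (level on the tray's rim), pi/2 upright, 1.9 leaning back on its stop. It starts about upright, leaning back slightly, kept there only by slight hinge friction (0.05 N m); tipped forward past a point between 1.45 and 1.25 it falls shut by its weight (0.19 to 0.38 kg). No spring, hardly any damping.
- hinge (a point): Middle of the lid's hinge axis, fixed to the tray: in the tray's frame 93 mm behind its centre (x = +0.093), 46 mm above the bench. The axis runs along the tray's y. The lid's underside plane passes through this axis.
- lip (a point): Middle of the lip's free edge, on the lid's underside, 201 mm from the hinge axis. Its x axis points from the lip to the hinge, z out of the lid's outer (upper) face, y along the lip. When shut, the lip overhangs the tray's front by 18 mm, with 46 mm of clear height under it.
- lid_shell: Outer (upper) 3 mm skin of the lid, with skirts hanging 8 mm below the underside at its two side edges. Origin on the hinge axis; with the lid shut its axes are the tray's. Skin and liner together make a flat plate 6 mm thick, 240 mm wide, reaching 185 mm from the hinge, plus a lip in the middle of its free edge, 100 mm wide, sticking out 16 mm with a solid nose at its end.
- lid_liner: Inner (under) 3 mm skin of the lid, the flat face that comes down on the tray. Origin on the hinge axis; with the lid shut its axes are the tray's.
- slide_a: Glass microscope slide 76 x 26 x 1.6 mm lying loose on the rails in the tray, long side along the tray's x (front row, +y half). Origin: centre of its underside.
- slide_b: Glass microscope slide 76 x 26 x 1.6 mm lying loose on the rails in the tray, long side along the tray's x (front row, -y half). Origin: centre of its underside.
- slide_c: Glass microscope slide 76 x 26 x 1.6 mm lying loose on the rails in the tray, long side along the tray's x (back row, +y half). Origin: centre of its underside.
- slide_d: Glass microscope slide 76 x 26 x 1.6 mm lying loose on the rails in the tray, long side along the tray's x (back row, -y half). Origin: centre of its underside.
- wash_bottle: White bottle with yellow cap, 60 mm diameter, 165 mm tall, standing behind the tray's hinge side, on the robot's side. Origin: centre of its base.
- amber_bottle: Amber bottle with paper label, 68 mm diameter, 150 mm tall, standing behind the tray's hinge side, far from the robot. Origin: centre of its base.
- stain_jar: Open glass jar, 56 mm diameter, 90 mm tall, beyond the tray's far end. Origin: centre of its base.
- slide_box: Closed blue slide box, 95 x 85 x 32 mm, at the tray's near end. Origin: centre of its underside.
- blade_box: Small grey blade dispenser, 60 x 28 x 16 mm, at the near end of the tray, by its front. Origin: centre of its underside.
- cassette: White tissue cassette with a wax block on it, 40 x 28 x 15 mm, beyond the far end of the tray, by its front. Origin: centre of its underside.
- forceps: Steel forceps, 135 mm long, 6 mm high, lying off the far front corner of the tray. Origin: near its middle; x towards its tips.

How it is judged:
By the outcome, as a careful person would: the job done as asked, in the order asked, and still so for the second after the job is handed in, with the robot touching nothing.
It also fails if it takes over 45 s, if anything falls off the work surface, if the arm or the gripper's body presses on something with over 40 N, if the wrist force passes 120 N, or if a joint passes its speed limit or range.

## Robot

A 6-joint arm with a two-finger parallel gripper is mounted at the origin on the work surface. World frame = base frame: x ahead of the robot, y to its left, z up, the work surface at z = 0. Lengths are in m, angles in rad, forces in N, time in s.
With the tool pointing down it reaches from about 0.325 to 0.9 m from the base axis. Payload 3.5 kg.
Tool frame: the origin (TCP) lies at the very end of the fingers, on their centre line; the grasp point (between the pads) lies hold_point_z behind it (hold_point_z is the distance from the TCP to the grasp point, in m); z points along the fingers, y is the line along which they close (so a half turn about z gives the same grasp; the last joint's range is limited). The gripper opens to 85 mm and grips with 20 to 120 N. Pads are 22 mm wide; open, the fingers measure 114 mm over their backs; the gripper's body (76 mm by 85 mm) begins 54 mm behind the grasp point. The pads swing forward as they close: fully open they stand 13 mm farther back than shut.
Start: joints at [-0.103, 0.276, -0.026, 1.268, 0, 1.467], TCP at [0.625, -0, 0.231] pointing down, gripper open.
Joint ranges: [-3.12, 3.12], [-0.85, 1.88], [-1.08, 1.24], [-1.95, 2.15], [-1.57, 1.53], [-3.14, 3.14]. Speed limits (rad/s): [2.57, 2.57, 3.14, 3.14, 3.14, 3.14].

## Interface

Orientations are given as a 3x3 rotation matrix whose columns are the frame's x, y, z axes.
In Python, from plant import * gives the robot as it stands. The module is installed in compiled form; this text tells all that it offers.
- The arm moves only by the shell command python3 -m pendant 'ROWS' [FORCE]. ROWS is JSON, a list of rows, each an object of numbers: "hand": the opening, from 0 (shut) to 1 (fully open); "tx", "ty", "tz": the shift along the tool's x, y, z in m; "rx", "ry", "rz": the turn, a rotation vector about the tool's x, y, z in degrees. In form: [{"hand": .., "tx": .., "ty": .., "tz": .., "rx": .., "ry": .., "rz": ..}, ...]. A call has 1 to 5 rows; each row shifts and turns the commanded pose from where the row before left it, along the tool's axes as they then stand; what a row does not reach is not made up. A row lasts 1/8 s, in which the tool goes at most 62.5 mm and 10.7 degrees, less where a joint would pass 70% of its speed; a pose out of reach is approached as far as the arm can. A call with a gripper value outside its range is refused whole. The fingers move at their own pace and stop on an object; FORCE is the grip in N (left out, the last holds). Time passes only in rows, so rows that do not move let the fingers close. It gives the time, the measured TCP pose, the force, the opening and the grip force at its end, in the units of the state.
- read_state(): the state, without advancing time (a new reading comes with each control period).
- snapshot(name): name is "scene" or "side" or "wrist"; returns the picture (480x640x3 uint8, red, green, blue); there is no depth.
- calibration(name): a dict with "camera_matrix" (3x3 intrinsics, pixels), "pose" (4x4, takes a point from camera to world coordinates). Camera axes: x right, y up, looking along -z (the intrinsics and any distortion apply to the point x, -y, -z); pixel columns grow to the right and rows downward; lengths in m; the calibration is good to about 2 mm. A picture is of the moment at which its call begins: read the wrist's pose just before it. calibration takes no time and is no camera call; for the wrist camera it gives the pose at the moment of the call.
- finish_job(): hands the job in; it is judged then, once.
The state is a dict: "t": time; "joints": joint angles; "qd": joint speeds; "joint_torque": joint torques, N m; "position": TCP position; "orientation": TCP orientation; "force": force on the tool from outside, world axes, zero at the start; "ft_torque": the same for the moment, N m; "grip_width": finger opening in m; "grasp_force": force on a finger pad.
Only numpy, scipy, OpenCV 4.12 (cv2) and the standard library are available. Lean on these libraries where they do the work, as an engineer would, in place of code of your own. Each camera call takes 0.05 s, during which the arm holds its last target. There are 200 camera calls.

## Working session

There is one attempt and no reset: what is moved stays moved. The work goes in short steps, Python scripts to look and compute and a shell command to move; the robot and the scene stay as the last step left them, time stands still between calls to the robot, and variables do not carry over. Pictures are saved under pics/ and viewed, at most 10 in all, crops included, and the job is handed in when it is done.

```bash
mkdir -p pics
python3 - <<'E'
from plant import *
import cv2,numpy as np
s=read_state();print(s)
for n in("scene","side"):
    cv2.imwrite(f"pics/{n}0.png",snapshot(n)[:,:,::-1]);c=calibration(n);print(n,c)
print(calibration("wrist"))
E
```

```text
{'t': 0.0, 'joints': array([-1.03422768e-01,  2.77126577e-01, -2.79317412e-02,  1.26796593e+00,
        3.83962247e-05,  1.46740253e+00]), 'qd': array([-0.00032553, -0.00062955, -0.00176938, -0.0007097 ,  0.00139324,
        0.0006179 ]), 'joint_torque': array([-1.23772923e-03, -4.45513523e+01,  2.95201170e+01,  1.64704624e-02,
       -2.18722530e-04, -1.59438730e-05]), 'position': array([6.24211239e-01, 6.89215597e-05, 2.30139708e-01]), 'orientation': array([[ 2.93089588e-05,  9.99997553e-01, -2.21205074e-03],
       [ 9.99999964e-01, -2.87157602e-05,  2.68198092e-04],
       [ 2.68133915e-04, -2.21205852e-03, -9.99997517e-01]]), 'force': array([-0.4802184 ,  0.44937348,  0.14835845]), 'ft_torque': array([0.05726117, 0.00731221, 0.05839538]), 'grasp_force': 0.0, 'grip_width': 0.0854282888385397}
scene {'camera_matrix': array([[508.77949304,   0.        , 315.81453729],
       [  0.        , 508.77949304, 238.85937891],
       [  0.        ,   0.        ,   1.        ]]), 'pose': array([[-0.1073473 , -0.7058969 ,  0.70013293,  1.2337225 ],
       [ 0.99413231, -0.06677321,  0.0851015
[... 395 characters left out ...]
[ 0.92486038,  0.30704074, -0.2244087 , -0.25703162],
       [ 0.01560138,  0.55894463,  0.8290582 ,  0.92192331],
       [ 0.        ,  0.        ,  0.        ,  1.        ]])}
{'camera_matrix': array([[355.37069937,   0.        , 317.22398475],
       [  0.        , 355.37069937, 243.97090811],
       [  0.        ,   0.        ,   1.        ]]), 'pose': array([[ 9.99998058e-01, -1.21773419e-03,  1.54940609e-03,
         6.24354282e-01],
       [ 7.47698817e-04,  9.61895088e-01,  2.73417775e-01,
         6.98241872e-02],
       [-1.82331628e-03, -2.73416086e-01,  9.61894131e-01,
         3.72810783e-01],
       [ 0.00000000e+00,  0.00000000e+00,  0.00000000e+00,
         1.00000000e+00]])}
```

View pics/scene0.png

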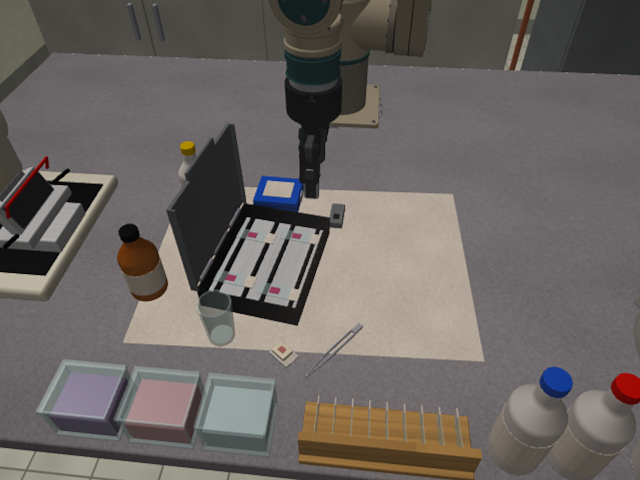

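View pics/side0.png

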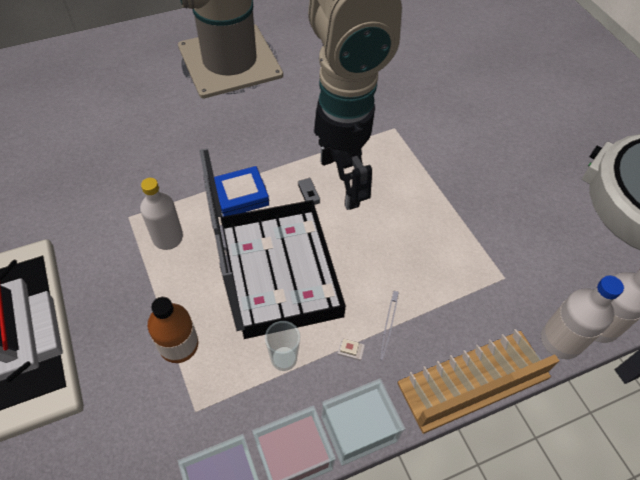

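Run:
```python
import cv2
a=cv2.imread("pics/scene0.png")[115:345,150:360];b=cv2.imread("pics/side0.png")[140:380,180:390]
f=lambda i:cv2.resize(i,(0,0),fx=3.8,fy=3.8,interpolation=cv2.INTER_CUBIC)[:, :]
import numpy as np
a=cv2.resize(a,(546,598),interpolation=cv2.INTER_CUBIC);b=cv2.resize(b,(525,600),interpolation=cv2.INTER_CUBIC)
a=cv2.convertScaleAbs(a,alpha=1.6,beta=20);b=cv2.convertScaleAbs(b,alpha=1.6,beta=20)
cv2.imwrite("pics/c1.png",a);cv2.imwrite("pics/c2.png",b)
```

```text
(no output)
```

View pics/c1.png

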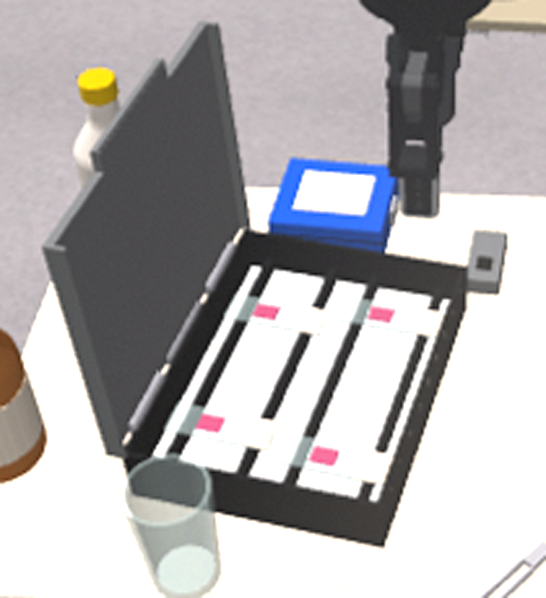

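View pics/c2.png

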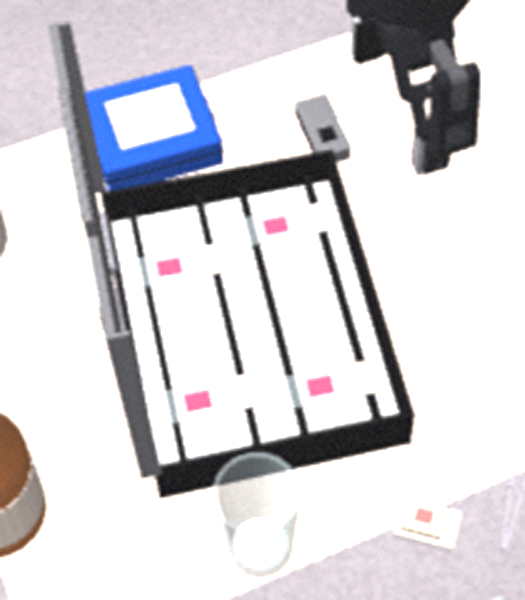

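```bash
cat > fit.py <<'E'
from plant import *
import numpy as np
from scipy.optimize import least_squares
C={n:calibration(n) for n in("scene","side")}
def proj(n,P):
    T=np.linalg.inv(C[n]["pose"]);p=T[:3,:3]@P+T[:3,3];K=C[n]["camera_matrix"]
    q=K@np.array([p[0],-p[1],-p[2]]);return q[:2]/q[2]
sc=lambda u,v:(150+u/2.6,115+v/2.6)
sd=lambda u,v:(180+u/2.5,140+v/2.5)
def world(p,P):
    c,s=np.cos(p[2]),np.sin(p[2]);return np.array([p[0]+c*P[0]-s*P[1],p[1]+s*P[0]+c*P[1],P[2]])
def lid(p,r,y,h): # r from hinge, h outward from underside
    a=p[3];return world(p,[.093-r*np.cos(a)+h*np.sin(a),y,.046+r*np.sin(a)+h*np.cos(a)])
def L(r,y,h):return lambda p:lid(p,r,y,h)
def W(*P):return lambda p:world(p,P)
obs=[("scene",sc(467,272),W(-.09,-.117,.046)),("scene",sc(391,500),W(-.09,.117,.046)),("scene",sc(384,544),W(-.09,.117,0)),
("side",sd(334,153),W(-.09,-.117,.046)),("side",sd(411,413),W(-.09,.117,.046)),("side",sd(410,441),W(-.09,.117,0)),("side",sd(162,494),W(.09,.117,0)),
("scene",sc(50,248),L(.185,.12,.006)),("scene",sc(217,25),L(.185,-.12,-.008)),
("side",sd(72,26),L(.185,-.12,-.008)),("side",sd(52,28),L(.185,-.12,.006)),("side",sd(108,335),L(.185,.12,.006))]
if __name__=="__main__":
    f=lambda p:np.concatenate([proj(n,F(p))-uv for n,uv,F in obs])
    r=least_squares(f,[.62,-.1,-1.57,1.6],loss="soft_l1",f_scale=2)
    p=r.x;print(p);print(f(p).reshape(-1,2).round(1))
    print("hinge",world(p,[.093,0,.046]),"lip",lid(p,.201,0,0))
    np.save("p.npy",p)
E
python3 fit.py
```

```text
[ 0.59994818 -0.09378919 -1.7127601   1.5734401 ]
[[ 0.1 -2.5]
 [-2.8  2.8]
 [ 0.9  2. ]
 [-1.2 -2.6]
 [ 1.7 -0.5]
 [ 0.4  0.1]
 [-0.6  1.5]
 [-1.3  0.2]
 [ 1.5 -0.4]
 [-0.3 -2.9]
 [-1.  -2.2]
 [ 0.9  0.8]]
hinge [ 0.58678985 -0.18585362  0.046     ] lip [ 0.58671467 -0.18637967  0.2469993 ]
```

```bash
cat > ov.py <<'E'
from fit import *
import cv2,sys
C["wrist"]=calibration("wrist");p=np.load("p.npy")
im=snapshot("wrist")[:,:,::-1].copy();cv2.imwrite("pics/raw_"+sys.argv[1],im);im=cv2.convertScaleAbs(im,alpha=1.5,beta=20)
def poly(ps,c):
    cv2.polylines(im,[np.int32([proj("wrist",q) for q in ps])],True,c,1)
for z in(0,.046):poly([world(p,[a*.09,b*.117,z]) for a,b in((1,1),(1,-1),(-1,-1),(-1,1))],(0,255,0))
for h in(-.008,.006):poly([lid(p,r,y,h) for r,y in((0,.12),(.185,.12),(.185,-.12),(0,-.12))],(0,0,255))
poly([lid(p,r,y,0) for r,y in((.185,.05),(.201,.05),(.201,-.05),(.185,-.05))],(255,0,0))
cv2.imwrite("pics/"+sys.argv[1],im)
E
python3 ov.py w0.png
```

```text
(no output)
```

View pics/w0.png

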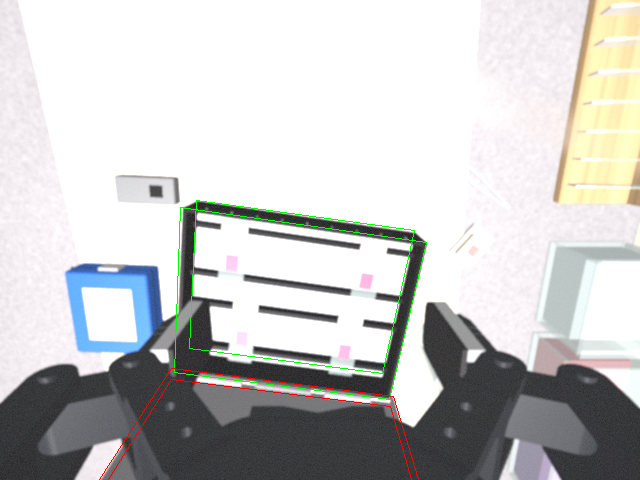

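```bash
python3 -m pendant '[{"hand":0.45,"tz":-0.03,"rz":-10.2},{"hand":0.45,"tz":-0.03,"rz":-10.2},{"hand":0.45,"rz":-10.2},{"hand":0.45,"rz":-10.2},{"hand":0.45,"rz":-10.2}]' && python3 -m pendant '[{"hand":0.45,"rz":-10.2},{"hand":0.45,"rz":-10.2},{"hand":0.45,"rz":-10.5},{"hand":0.45,"ty":-0.045},{"hand":0.45,"ty":-0.045}]'
python3 - <<'E'
from plant import *
s=read_state();print(s["joints"],s["position"],s["orientation"],s["grip_width"])
E
python3 ov.py w1.png
```

```text
[-1.03436248e-01  2.76978491e-01 -2.75536549e-02  1.26800751e+00
  2.61047122e-05  1.46740362e+00] [6.24392493e-01 3.80929360e-05 2.30409780e-01] [[ 4.37377354e-05  9.99998500e-01 -1.73131266e-03]
 [ 9.99999978e-01 -4.33812064e-05  2.05966881e-04]
 [ 2.05891466e-04 -1.73132163e-03 -9.99998480e-01]] 0.08535859314143836$[0]: bad value
```

View pics/w1.png

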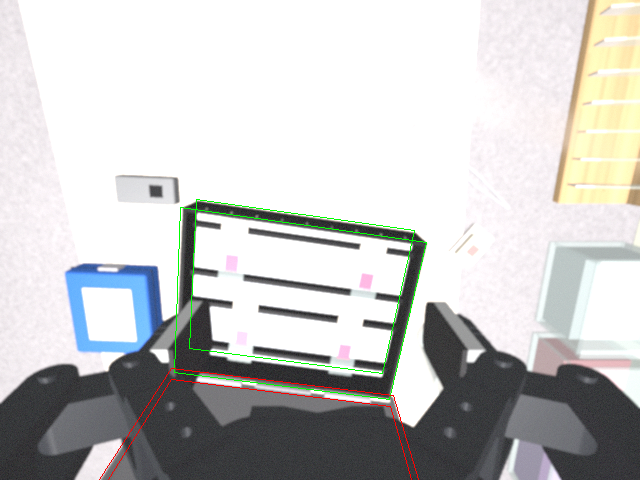

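The picture is unchanged because the call was refused: each row needs all seven keys. I'll send it again with full rows.

```bash
python3 -m pendant '[{"hand":0.45,"tx":0,"ty":0,"tz":-0.03,"rx":0,"ry":0,"rz":-10.2},{"hand":0.45,"tx":0,"ty":0,"tz":-0.03,"rx":0,"ry":0,"rz":-10.2},{"hand":0.45,"tx":0,"ty":0,"tz":0,"rx":0,"ry":0,"rz":-10.2},{"hand":0.45,"tx":0,"ty":0,"tz":0,"rx":0,"ry":0,"rz":-10.2},{"hand":0.45,"tx":0,"ty":0,"tz":0,"rx":0,"ry":0,"rz":-10.2}]' && python3 -m pendant '[{"hand":0.45,"tx":0,"ty":0,"tz":0,"rx":0,"ry":0,"rz":-10.2},{"hand":0.45,"tx":0,"ty":0,"tz":0,"rx":0,"ry":0,"rz":-10.2},{"hand":0.45,"tx":0,"ty":0,"tz":0,"rx":0,"ry":0,"rz":-10.5},{"hand":0.45,"tx":0.01,"ty":-0.045,"tz":0,"rx":0,"ry":0,"rz":0},{"hand":0.45,"tx":0,"ty":-0.045,"tz":0,"rx":0,"ry":0,"rz":0}]'
python3 - <<'E'
from plant import *
s=read_state();print(s["joints"],s["position"],s["orientation"],s["grip_width"])
E
python3 ov.py w2.png
```

```text
t: 0.82
position: [0.6249, 0.0, 0.2911]
orientation: [[-0.781, 0.625, -0.0], [0.625, 0.781, 0.0], [0.0, -0.0, -1.0]]
force: [-0.4, -0.5, 0.2]
grip_width: 0.0384
grasp_force: 0.0
t: 1.45
position: [0.6017, -0.088, 0.2911]
orientation: [[-0.99, 0.139, -0.001], [0.139, 0.99, 0.0], [0.001, 0.0, -1.0]]
force: [0.5, -0.8, 0.1]
grip_width: 0.0384
grasp_force: 0.0
[-2.51447633e-01  2.22940195e-01  2.99585007e-02  1.37848999e+00
 -5.26180750e-05 -1.11790870e-01] [ 0.60167443 -0.08798249  0.29108681] [[-9.90263611e-01  1.39203218e-01 -6.67209828e-04]
 [ 1.39203171e-01  9.90263835e-01  1.17069405e-04]
 [ 6.77010201e-04  2.30518477e-05 -9.99999771e-01]] 0.038441145734255965
```

View pics/w2.png

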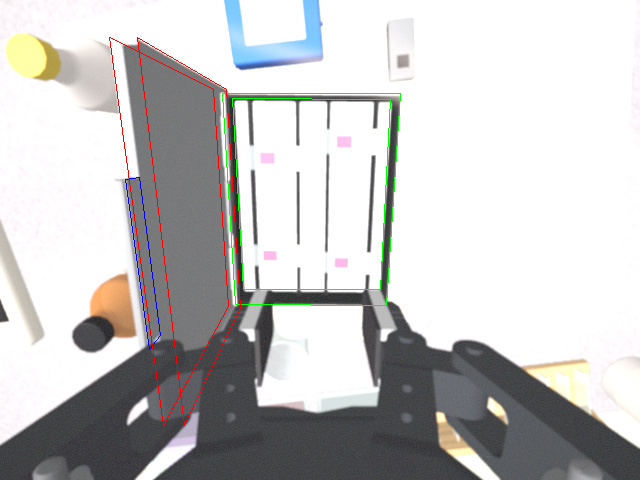

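Run:
```python
import cv2
i=cv2.imread("pics/raw_w2.png")[20:370,90:290]
i=cv2.convertScaleAbs(i,alpha=2.2,beta=25)
a=cv2.resize(i[:150],(800,600),interpolation=cv2.INTER_CUBIC);b=cv2.resize(i[140:350],(571,600),interpolation=cv2.INTER_CUBIC)
c=cv2.hconcat([cv2.resize(a,(400,300)),cv2.resize(i[200:350],(400,300))])
d=cv2.resize(i,(342,600),interpolation=cv2.INTER_CUBIC)
w=cv2.resize(cv2.imread("pics/raw_w2.png")[20:370,90:420],(566,600),interpolation=cv2.INTER_CUBIC)
cv2.imwrite("pics/c3.png",cv2.convertScaleAbs(w,alpha=2.0,beta=20))
```

```text
(no output)
```

View pics/c3.png

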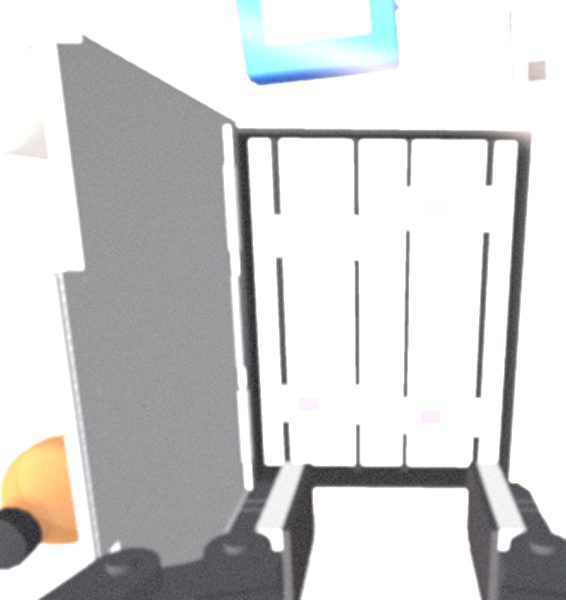

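Lid and tray match the fitted model to about 2 px: the lip near corner is at (128,180) and the tray front corner at (399,96). Next I'll straddle the lip with the open fingers, without gripping.

```bash
cat > plan.py <<'E'
from fit import *
from scipy.spatial.transform import Rotation as R
p=np.load("p.npy");c,s_=np.cos(p[2]),np.sin(p[2])
f=-np.array([c,s_,0]);u=np.array([0,0,1.]);yt=np.array([-s_,c,0])
H=world(p,[.093,0,.046])
def beta(th):return .61+.96*th/1.57
def pose(th,k,e,b=None):
    b=beta(th) if b is None else b
    t=-np.cos(b)*f-np.sin(b)*u;n=-np.sin(b)*f+np.cos(b)*u
    return H+.201*(np.cos(th)*f+np.sin(th)*u)+e*t+k*n, np.stack([-yt,-n,t],1)
def rows(seq):
    s=read_state();P,M=s["position"].copy(),s["orientation"].copy()
    for a in seq:
        Q,N=pose(*a);d=(M.T@(Q-P)).round(4);w=np.degrees(R.from_matrix(M.T@N).as_rotvec()).round(1)
        print(a,d*1000,w);P=P+M@d;M=M@R.from_rotvec(np.radians(w)).as_matrix()
    print("end",P)
E
python3 -m pendant '[{"hand":0.45,"tx":0,"ty":-0.0515,"tz":0,"rx":0,"ry":0,"rz":0},{"hand":0.45,"tx":0,"ty":-0.051,"tz":0,"rx":0,"ry":0,"rz":0},{"hand":0.45,"tx":0,"ty":0,"tz":0.01,"rx":0,"ry":0,"rz":0},{"hand":0.45,"tx":0,"ty":0,"tz":0.01,"rx":0,"ry":0,"rz":0}]'
python3 - <<'E'
from plan import *
import cv2
rows([(1.57,.003,0),(1.57,.003,.03)])
a=cv2.resize(snapshot("scene")[100:330,130:380][:,:,::-1],(500,460));b=cv2.resize(snapshot("side")[110:340,170:320][:,:,::-1],(300,460))
cv2.imwrite("pics/m1.png",cv2.convertScaleAbs(cv2.hconcat([a,b]),alpha=1.7,beta=20))
E
```

```text
t: 2.0
position: [0.5878, -0.1889, 0.2705]
orientation: [[-0.99, 0.141, -0.001], [0.141, 0.99, 0.001], [0.001, 0.001, -1.0]]
force: [0.3, 0.1, -0.2]
grip_width: 0.0385
grasp_force: 0.0
(1.57, 0.003, 0) [ 1.4  0.1 23.5] [ 0.1 -0.   0. ]
(1.57, 0.003, 0.03) [-0. -0. 30.] [-0. -0.  0.]
end [ 0.58637541 -0.18865277  0.21697188]
```

View pics/m1.png

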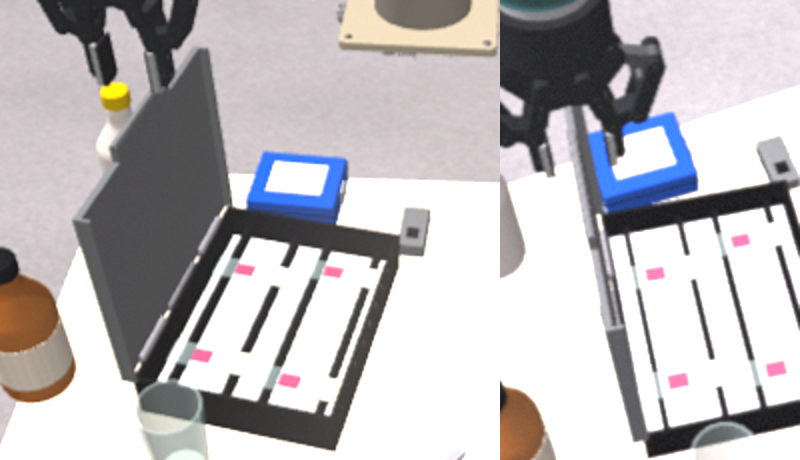

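Both views show one finger on each side of the lip. I'll descend, then plan the push.

```bash
python3 -m pendant '[{"hand":0.45,"tx":0.001,"ty":0,"tz":0.015,"rx":0,"ry":0,"rz":0},{"hand":0.45,"tx":0,"ty":0,"tz":0.015,"rx":0,"ry":0,"rz":0},{"hand":0.45,"tx":0,"ty":0,"tz":0.012,"rx":0,"ry":0,"rz":0},{"hand":0.45,"tx":0,"ty":0,"tz":0.011,"rx":0,"ry":0,"rz":0},{"hand":0.45,"tx":0,"ty":0,"tz":0,"rx":0,"ry":0,"rz":0}]'
python3 - <<'E'
from plan import *
import cv2
for n in("scene","side"):cv2.imwrite(f"pics/{n}1.png",snapshot(n)[:,:,::-1])
rows([(1.57,-.007,.03)]+[(t,-.013,.03) for t in np.arange(1.55,1.14,-.04)])
E
```

```text
t: 2.72
position: [0.5862, -0.1887, 0.2169]
orientation: [[-0.99, 0.141, -0.002], [0.141, 0.99, 0.001], [0.002, 0.001, -1.0]]
force: [-0.3, -0.0, 0.2]
grip_width: 0.0384
grasp_force: 0.0
(1.57, -0.007, 0.03) [ 0.8 10.4  1.4] [0. 0. 0.]
(np.float64(1.55), -0.013, 0.03) [-0.   9.6  0.3] [0.7 0.  0. ]
(np.float64(1.51), -0.013, 0.03) [-0.   7.3  0.5] [1.4 0.  0. ]
(np.float64(1.47), -0.013, 0.03) [-0.   7.3  0.7] [1.4 0.  0. ]
(np.float64(1.43), -0.013, 0.03) [-0.   7.3  0.7] [1.4 0.  0. ]
(np.float64(1.39), -0.013, 0.03) [-0.   7.3  1. ] [1.4 0.  0. ]
(np.float64(1.3499999999999999), -0.013, 0.03) [-0.   7.2  1. ] [1.4 0.  0. ]
(np.float64(1.3099999999999998), -0.013, 0.03) [-0.   7.3  1.1] [1.4 0.  0. ]
(np.float64(1.2699999999999998), -0.013, 0.03) [-0.1  7.2  1.3] [1.5 0.  0. ]
(np.float64(1.2299999999999998), -0.013, 0.03) [0.  7.3 1.4] [1.4 0.  0. ]
(np.float64(1.1899999999999997), -0.013, 0.03) [0.  7.2 1.6] [1.4 0.  0. ]
(np.float64(1.1499999999999997), -0.013, 0.03) [0.  7.2 1.6] [1.4 0.  0. ]
end [ 0.5991486  -0.09966921  0.19713372]
```

```bash
python3 -m pendant '[{"hand":0.45,"tx":0.0008,"ty":0.006,"tz":0.001,"rx":0,"ry":0,"rz":0},{"hand":0.45,"tx":0,"ty":0.005,"tz":0,"rx":0,"ry":0,"rz":0},{"hand":0.45,"tx":0,"ty":0.005,"tz":0,"rx":0.4,"ry":0,"rz":0},{"hand":0.45,"tx":0,"ty":0.004,"tz":0.0005,"rx":0.4,"ry":0,"rz":0},{"hand":0.45,"tx":0,"ty":0.0073,"tz":0.0005,"rx":1.4,"ry":0,"rz":0}]'
python3 -m pendant '[{"hand":0.45,"tx":0,"ty":0.0073,"tz":0.0007,"rx":1.4,"ry":0,"rz":0},{"hand":0.45,"tx":0,"ty":0.0073,"tz":0.0007,"rx":1.4,"ry":0,"rz":0},{"hand":0.45,"tx":0,"ty":0.0073,"tz":0.001,"rx":1.4,"ry":0,"rz":0},{"hand":0.45,"tx":0,"ty":0.0073,"tz":0.001,"rx":1.4,"ry":0,"rz":0}]'
cat > look.py <<'E'
# lid angle: match the dark lid edge from renders is overkill; fit angle by template diff of bright/dark outline in scene+side
from fit import *
import cv2,sys
p0=np.load("p.npy")
def angle(name):
    out=[]
    for n in("scene","side"):
        im=snapshot(n)[:,:,::-1].copy();cv2.imwrite(f"pics/{n}{name}.png",im)
        old=cv2.imread(f"pics/{n}1.png");g=cv2.GaussianBlur(cv2.cvtColor(im,6),(3,3),0).astype(float)
        gx,gy=cv2.Sobel(g,6,1,0),cv2.Sobel(g,6,0,1)
        sc=[];A=np.arange(0,1.65,.01)
        for a in A:
            p=p0.copy();p[3]=a;v=0
            for y0,y1 in((-.12,-.055),(.055,.12)):   # plate's free edge, outer face, beside the lip
                q=np.array([proj(n,lid(p,.185,y,.006)) for y in np.linspace(y0,y1,40)])
                d=q[-1]-q[0];nn=np.array([-d[1],d[0]])/np.hypot(*d)
                ix=np.clip(q.round().astype(int),0,[639,479]);v+=abs((gx[ix[:,1],ix[:,0]]*nn[0]+gy[ix[:,1],ix[:,0]]*nn[1])).mean()
            sc.append(v)
        sc=np.array(sc);o=np.argsort(-sc)[:40];top=[]
        for k in o:
            if all(abs(A[k]-t)>.04 for t,_ in top):top.append((A[k].round(2),sc[k].round()))
        out.append((n,top[:3]))
    print(out)
angle(sys.argv[1])
E
python3 look.py 2
python3 - <<'E'
from plan import *
rows([(t,-.013,.03) for t in np.arange(1.35,1.14,-.04)])
E
```

```text
t: 3.45
position: [0.5902, -0.1619, 0.2163]
orientation: [[-0.99, 0.141, -0.005], [0.142, 0.989, -0.04], [-0.0, -0.04, -0.999]]
force: [0.2, 0.1, 0.2]
grip_width: 0.0386
grasp_force: 0.1
t: 3.95
position: [0.5941, -0.1327, 0.2104]
orientation: [[-0.99, 0.139, -0.019], [0.141, 0.981, -0.136], [0.0, -0.137, -0.991]]
force: [-0.5, 0.5, 0.8]
grip_width: 0.0382
grasp_force: 0.0
[('scene', [(np.float64(0.1), np.float64(436.0)), (np.float64(1.05), np.float64(415.0)), (np.float64(0.54), np.float64(394.0))]), ('side', [(np.float64(0.7), np.float64(505.0)), (np.float64(0.58), np.float64(504.0)), (np.float64(0.45), np.float64(493.0))])]
(np.float64(1.35), -0.013, 0.03) [-0.6 -1.6 -0.4] [-0.1 -0.   0.1]
(np.float64(1.31), -0.013, 0.03) [0.  7.2 1.2] [ 1.4 -0.   0. ]
(np.float64(1.27), -0.013, 0.03) [0.  7.3 1.3] [ 1.4 -0.   0. ]
(np.float64(1.23), -0.013, 0.03) [-0.   7.2  1.4] [ 1.4 -0.   0. ]
(np.float64(1.19), -0.013, 0.03) [-0.   7.2  1.5] [ 1.4 -0.   0. ]
(np.float64(1.15), -0.013, 0.03) [-0.   7.2  1.7] [ 1.4 -0.   0. ]
end [ 0.59908461 -0.09970061  0.19711659]
```

```bash
python3 -m pendant '[{"hand":0.45,"tx":-0.0005,"ty":0.006,"tz":0.001,"rx":1.4,"ry":0,"rz":0},{"hand":0.45,"tx":0,"ty":0.0073,"tz":0.0013,"rx":1.4,"ry":0,"rz":0},{"hand":0.45,"tx":0,"ty":0.0072,"tz":0.0014,"rx":1.4,"ry":0,"rz":0},{"hand":0.45,"tx":0,"ty":0.0072,"tz":0.0015,"rx":1.4,"ry":0,"rz":0},{"hand":0.45,"tx":0,"ty":0,"tz":0,"rx":0,"ry":0,"rz":0}]'
cat > look.py <<'E'
from fit import *
import cv2,sys
p0=np.load("p.npy");C["wrist"]=calibration("wrist")
def angle(name,lo,hi):
    tot=0;A=np.arange(lo,hi,.01)
    for n in("scene","side","wrist"):
        im=snapshot(n)[:,:,::-1].copy();cv2.imwrite(f"pics/{n}{name}.png",im)
        g=cv2.GaussianBlur(cv2.cvtColor(im,6),(3,3),0).astype(float);gx,gy=cv2.Sobel(g,6,1,0),cv2.Sobel(g,6,0,1)
        sc=[]
        for a in A:
            p=p0.copy();p[3]=a;v=[]
            for (r0,y0,h),(r1,y1,_) in [((.185,-.12,-.008*(n!='scene')),(.185,-.055,0)),((.185,.055,.006),(.185,.12,0)),((.03,.12,.006),(.185,.12,0)),((.03,.12,-.008),(.185,.12,0)),((.03,-.12,-.008),(.185,-.12,0))]:
                q=np.array([proj(n,lid(p,r,y,h)) for r,y in zip(np.linspace(r0,r1,60),np.linspace(y0,y1,60))])
                d=q[-1]-q[0];nn=np.array([-d[1],d[0]])/np.hypot(*d);ok=((q>1)&(q<[638,478])).all(1)
                if ok.sum()<10:continue
                ix=q[ok].round().astype(int);v.append(abs(np.median(gx[ix[:,1],ix[:,0]]*nn[0]+gy[ix[:,1],ix[:,0]]*nn[1])))
            sc.append(np.mean(v) if v else 0)
        sc=np.array(sc);sc=np.convolve(sc,[.5,1,.5],"same");tot=tot+sc/(sc.max()+1e-9);print(n,A[np.argsort(-sc)[:4]].round(2))
    print("best",A[np.argsort(-tot)[:4]].round(2))
angle(sys.argv[1],float(sys.argv[2]),float(sys.argv[3]))
E
python3 look.py 3 .8 1.65
python3 - <<'E'
from plan import *
for i in range(3):snapshot("wrist");print(read_state()["force"])
rows([(t,.019,.03) for t in np.arange(1.02,.7,-.04)])
E
```

```text
t: 4.68
position: [0.5982, -0.1061, 0.2]
orientation: [[-0.99, 0.135, -0.033], [0.139, 0.963, -0.229], [0.001, -0.232, -0.973]]
force: [0.7, 0.5, -0.5]
grip_width: 0.0385
grasp_force: 0.5
scene [1.1  1.11 0.99 1.09]
side [1.01 1.03 1.02 1.04]
wrist [1.03 1.02 1.04 0.95]
best [1.03 1.04 1.02 1.01]
[-0.70573974  1.53522337  0.60010448]
[-0.67065575  0.30589104  0.75548916]
[-0.76543706  1.00748605 -0.82340617]
(np.float64(1.02), 0.019, 0.03) [ 0.2 -0.4  5.8] [ 5.9 -0.   0. ]
(np.float64(0.98), 0.019, 0.03) [0.  7.1 1.4] [ 1.4 -0.   0. ]
(np.float64(0.94), 0.019, 0.03) [0.  7.1 1.5] [ 1.4 -0.   0. ]
(np.float64(0.8999999999999999), 0.019, 0.03) [0.  7.  1.6] [ 1.4 -0.   0. ]
(np.float64(0.8599999999999999), 0.019, 0.03) [0.  7.  1.8] [ 1.4 -0.   0. ]
(np.float64(0.8199999999999998), 0.019, 0.03) [0.  7.  1.9] [ 1.4 -0.   0. ]
(np.float64(0.7799999999999998), 0.019, 0.03) [0.  6.9 2. ] [ 1.4 -0.   0. ]
(np.float64(0.7399999999999998), 0.019, 0.03) [0.  6.9 2.1] [ 1.4 -0.   0. ]
(np.float64(0.6999999999999997), 0.019, 0.03) [0.  6.8 2.2] [ 1.4 -0.   0. ]
end [ 0.60407576 -0.06495851  0.15930777]
```

The three cameras agree on a lid angle of about 1.03, as predicted for the lid resting on the front finger. I'll plan the let-down.

Run:
```python
from plan import *
T=np.r_[1.02,np.arange(.98,.19,-.05)]
rows([(round(t,2),.019,round(.016+.014*t,4)) for t in T])
```

```text
(np.float64(1.02), 0.019, np.float64(0.0303)) [ 0.2 -0.4  6.1] [ 5.9 -0.   0. ]
(np.float64(0.98), 0.019, np.float64(0.0297)) [0.  7.1 0.8] [ 1.4 -0.   0. ]
(np.float64(0.93), 0.019, np.float64(0.029)) [0.  8.8 1.2] [ 1.8 -0.   0. ]
(np.float64(0.88), 0.019, np.float64(0.0283)) [0.  8.9 1.5] [ 1.7 -0.   0. ]
(np.float64(0.83), 0.019, np.float64(0.0276)) [0.  8.7 1.6] [ 1.8 -0.   0. ]
(np.float64(0.78), 0.019, np.float64(0.0269)) [0.  8.8 1.8] [ 1.7 -0.   0. ]
(np.float64(0.73), 0.019, np.float64(0.0262)) [0.  8.7 1.9] [ 1.8 -0.   0. ]
(np.float64(0.68), 0.019, np.float64(0.0255)) [0.  8.7 2.2] [ 1.7 -0.   0. ]
(np.float64(0.63), 0.019, np.float64(0.0248)) [0.  8.6 2.4] [ 1.8 -0.   0. ]
(np.float64(0.58), 0.019, np.float64(0.0241)) [0.  8.5 2.5] [ 1.7 -0.   0. ]
(np.float64(0.53), 0.019, np.float64(0.0234)) [0.  8.5 2.7] [ 1.8 -0.   0. ]
(np.float64(0.48), 0.019, np.float64(0.0227)) [0.  8.5 2.9] [ 1.7 -0.   0. ]
(np.float64(0.43), 0.019, np.float64(0.022)) [0.  8.4 3.1] [ 1.8 -0.   0. ]
(np.float64(0.38), 0.019, np.float64(0.0213)) [-0.   8.3  3.2] [1.7 0.  0. ]
(np.float64(0.33), 0.019, np.float64(0.0206)) [-0.   8.3  3.4] [1.8 0.  0. ]
(np.float64(0.28), 0.019, np.float64(0.0199)) [-0.   8.2  3.6] [1.7 0.  0. ]
(np.float64(0.23), 0.019, np.float64(0.0192)) [-0.   8.1  3.8] [1.8 0.  0. ]
end [ 0.61065669 -0.01883603  0.09258475]
```

```bash
python3 -m pendant '[{"hand":0.45,"tx":0,"ty":0,"tz":0.002,"rx":2,"ry":0,"rz":0},{"hand":0.45,"tx":0,"ty":0,"tz":0.002,"rx":2,"ry":0,"rz":0},{"hand":0.45,"tx":0,"ty":0.002,"tz":0.002,"rx":1.9,"ry":0,"rz":0},{"hand":0.45,"tx":0,"ty":0.0045,"tz":0.0008,"rx":1.4,"ry":0,"rz":0},{"hand":0.45,"tx":0,"ty":0.0088,"tz":0.0012,"rx":1.8,"ry":0,"rz":0}]'
python3 -m pendant '[{"hand":0.45,"tx":0,"ty":0.0089,"tz":0.0015,"rx":1.7,"ry":0,"rz":0},{"hand":0.45,"tx":0,"ty":0.0087,"tz":0.0016,"rx":1.8,"ry":0,"rz":0},{"hand":0.45,"tx":0,"ty":0.0088,"tz":0.0018,"rx":1.7,"ry":0,"rz":0},{"hand":0.45,"tx":0,"ty":0.0087,"tz":0.0019,"rx":1.8,"ry":0,"rz":0},{"hand":0.45,"tx":0,"ty":0,"tz":0,"rx":0,"ry":0,"rz":0}]'
python3 look.py 4 .4 1.2
python3 - <<'E'
from plan import *
F=[]
for i in range(4):snapshot("wrist");F.append(read_state()["force"])
print(np.mean(F,0),read_state()["joints"])
rows([(round(t,2),.019,round(.016+.014*t,4)) for t in np.arange(.68,.19,-.05)])
E
```

```text
t: 5.6
position: [0.6001, -0.095, 0.1876]
orientation: [[-0.99, 0.13, -0.054], [0.141, 0.914, -0.381], [-0.0, -0.385, -0.923]]
force: [0.9, 0.5, -0.8]
grip_width: 0.0383
grasp_force: 0.2
t: 6.22
position: [0.6038, -0.0656, 0.1655]
orientation: [[-0.99, 0.12, -0.07], [0.139, 0.862, -0.487], [0.002, -0.493, -0.87]]
force: [-1.1, -0.3, -0.3]
grip_width: 0.0383
grasp_force: 0.6
scene [0.73 0.72 0.74 0.71]
side [0.7  0.71 0.72 0.69]
wrist [0.72 0.67 0.64 0.71]
best [0.72 0.71 0.73 0.7 ]
[-0.76081897  0.92301785 -0.50939716] [ 0.01645203  0.36533459 -0.12769173  1.16638879 -0.507712    0.18158463]
(np.float64(0.68), 0.019, np.float64(0.0255)) [0.3 9.3 2.5] [ 1.7  0.  -0. ]
(np.float64(0.63), 0.019, np.float64(0.0248)) [-0.   8.6  2.4] [ 1.8  0.  -0. ]
(np.float64(0.58), 0.019, np.float64(0.0241)) [-0.   8.6  2.5] [ 1.7  0.  -0. ]
(np.float64(0.53), 0.019, np.float64(0.0234)) [-0.   8.5  2.7] [ 1.8  0.  -0. ]
(np.float64(0.48), 0.019, np.float64(0.0227)) [-0.   8.5  2.9] [ 1.7  0.  -0. ]
(np.float64(0.43), 0.019, np.float64(0.022)) [-0.   8.3  3.1] [ 1.8  0.  -0. ]
(np.float64(0.38), 0.019, np.float64(0.0213)) [-0.   8.4  3.2] [ 1.7  0.  -0. ]
(np.float64(0.33), 0.019, np.float64(0.0206)) [-0.   8.2  3.4] [ 1.8  0.  -0. ]
(np.float64(0.28), 0.019, np.float64(0.0199)) [-0.   8.2  3.6] [ 1.7  0.  -0. ]
(np.float64(0.23), 0.019, np.float64(0.0192)) [-0.   8.1  3.8] [ 1.8  0.  -0. ]
end [ 0.61065385 -0.01887728  0.09262347]
```

The lid angle is 0.72 against 0.73 planned, so it is following the finger closely. Continuing.

```bash
python3 -m pendant '[{"hand":0.45,"tx":0,"ty":0.007,"tz":0.0022,"rx":1.7,"ry":0,"rz":0},{"hand":0.45,"tx":0,"ty":0.0086,"tz":0.0024,"rx":1.8,"ry":0,"rz":0},{"hand":0.45,"tx":0,"ty":0.0086,"tz":0.0025,"rx":1.7,"ry":0,"rz":0},{"hand":0.45,"tx":0,"ty":0.0085,"tz":0.0027,"rx":1.8,"ry":0,"rz":0},{"hand":0.45,"tx":0,"ty":0.0085,"tz":0.0029,"rx":1.7,"ry":0,"rz":0}]'
python3 -m pendant '[{"hand":0.45,"tx":0,"ty":0.0083,"tz":0.0031,"rx":1.8,"ry":0,"rz":0},{"hand":0.45,"tx":0,"ty":0.0084,"tz":0.0032,"rx":1.7,"ry":0,"rz":0},{"hand":0.45,"tx":0,"ty":0.0082,"tz":0.0034,"rx":1.8,"ry":0,"rz":0},{"hand":0.45,"tx":0,"ty":0.0082,"tz":0.0036,"rx":1.7,"ry":0,"rz":0},{"hand":0.45,"tx":0,"ty":0,"tz":0,"rx":0,"ry":0,"rz":0}]'
python3 look.py 5 0 .7
python3 - <<'E'
from plan import *
F=[]
for i in range(4):snapshot("wrist");F.append(read_state()["force"])
print(np.mean(F,0),read_state()["joints"])
rows([(round(t,3),.019,round(.014+.019*t,4)) for t in np.r_[np.arange(.25,.1,-.03),np.arange(.09,-.005,-.015)]])
E
```

```text
t: 7.2
position: [0.6079, -0.0389, 0.1328]
orientation: [[-0.99, 0.11, -0.088], [0.14, 0.777, -0.614], [0.001, -0.62, -0.785]]
force: [0.1, 0.2, 0.4]
grip_width: 0.0385
grasp_force: 0.4
t: 7.82
position: [0.6098, -0.0227, 0.1004]
orientation: [[-0.99, 0.097, -0.101], [0.14, 0.698, -0.703], [0.002, -0.71, -0.704]]
force: [-1.7, 1.7, -1.7]
grip_width: 0.0381
grasp_force: 0.8
scene [0.17 0.18 0.11 0.1 ]
side [0.28 0.27 0.26 0.25]
wrist [0.3  0.35 0.05 0.04]
best [0.3  0.29 0.17 0.04]
[-0.77907358  1.36666339 -1.62885527] [ 0.17857573  0.56703643 -0.08729527  1.22293634 -0.73864438  0.4399746 ]
(np.float64(0.25), 0.019, np.float64(0.0188)) [0.2 7.2 1.4] [ 1.1  0.  -0. ]
(np.float64(0.22), 0.019, np.float64(0.0182)) [0.  4.8 2.1] [ 1.1  0.  -0. ]
(np.float64(0.19), 0.019, np.float64(0.0176)) [0.  4.9 2.2] [ 1.  0. -0.]
(np.float64(0.16), 0.019, np.float64(0.017)) [0.  4.8 2.2] [ 1.1  0.  -0. ]
(np.float64(0.13), 0.019, np.float64(0.0165)) [0.  4.8 2.3] [ 1.  0. -0.]
(np.float64(0.09), 0.019, np.float64(0.0157)) [0.1 6.4 3.2] [ 1.4  0.  -0. ]
(np.float64(0.075), 0.019, np.float64(0.0154)) [-0.   2.3  1.1] [ 0.5  0.  -0. ]
(np.float64(0.06), 0.019, np.float64(0.0151)) [-0.   2.4  1.2] [ 0.6  0.  -0. ]
(np.float64(0.045), 0.019, np.float64(0.0149)) [-0.   2.4  1.4] [ 0.5  0.  -0. ]
(np.float64(0.03), 0.019, np.float64(0.0146)) [-0.   2.3  1.2] [ 0.5  0.  -0. ]
(np.float64(0.015), 0.019, np.float64(0.0143)) [-0.   2.4  1.2] [ 0.5  0.  -0. ]
(np.float64(0.0), 0.019, np.float64(0.014)) [-0.   2.3  1.3] [ 0.6  0.  -0. ]
end [ 0.61202114 -0.00902706  0.05355477]
```

```bash
python3 -m pendant '[{"hand":0.45,"tx":0,"ty":0.0062,"tz":0.0014,"rx":1.1,"ry":0,"rz":0},{"hand":0.45,"tx":0,"ty":0.0048,"tz":0.0021,"rx":1.1,"ry":0,"rz":0},{"hand":0.45,"tx":0,"ty":0.0049,"tz":0.0022,"rx":1,"ry":0,"rz":0},{"hand":0.45,"tx":0,"ty":0.0048,"tz":0.0022,"rx":1.1,"ry":0,"rz":0},{"hand":0.45,"tx":0,"ty":0.0048,"tz":0.0023,"rx":1,"ry":0,"rz":0}]'
python3 -m pendant '[{"hand":0.45,"tx":0,"ty":0.0032,"tz":0.0016,"rx":0.7,"ry":0,"rz":0},{"hand":0.45,"tx":0,"ty":0.0032,"tz":0.0016,"rx":0.7,"ry":0,"rz":0},{"hand":0.45,"tx":0,"ty":0.0023,"tz":0.0011,"rx":0.5,"ry":0,"rz":0},{"hand":0.45,"tx":0,"ty":0.0024,"tz":0.0012,"rx":0.6,"ry":0,"rz":0},{"hand":0.45,"tx":0,"ty":0,"tz":0,"rx":0,"ry":0,"rz":0}]'
python3 look.py 6 0 .3
python3 - <<'E'
from plan import *
F=[]
for i in range(4):snapshot("wrist");F.append(read_state()["force"])
print(np.mean(F,0),read_state()["joints"])
rows([(round(t,4),.019,round(.014+.019*t,4),.61) for t in np.arange(.055,-.045,-.0075)])
E
```

```text
t: 8.8
position: [0.6115, -0.0135, 0.0758]
orientation: [[-0.99, 0.089, -0.109], [0.141, 0.629, -0.765], [0.001, -0.773, -0.635]]
force: [-0.2, 0.4, -0.4]
grip_width: 0.0382
grasp_force: 0.4
t: 9.43
position: [0.612, -0.011, 0.064]
orientation: [[-0.99, 0.085, -0.113], [0.141, 0.596, -0.791], [0.0, -0.799, -0.602]]
force: [-0.3, -0.1, -1.0]
grip_width: 0.0385
grasp_force: 0.7
scene [0.07 0.06 0.08 0.05]
side [0.04 0.05 0.03 0.06]
wrist [0.07 0.1  0.06 0.09]
best [0.06 0.07 0.1  0.09]
[ 0.03645594  0.80066628 -1.75345215] [ 0.23277385  0.69362826 -0.04534194  1.28317278 -0.83787377  0.57809387]
(np.float64(0.055), 0.019, np.float64(0.015), 0.61) [ 0.2  0.9 -0.4] [2.1 0.  0. ]
(np.float64(0.0475), 0.019, np.float64(0.0149), 0.61) [0.  1.3 0.7] [-0.  0.  0.]
(np.float64(0.04), 0.019, np.float64(0.0148), 0.61) [0.  1.3 0.7] [-0.  0.  0.]
(np.float64(0.0325), 0.019, np.float64(0.0146), 0.61) [0.  1.2 0.6] [-0.  0.  0.]
(np.float64(0.025), 0.019, np.float64(0.0145), 0.61) [0.  1.3 0.7] [-0.  0.  0.]
(np.float64(0.0175), 0.019, np.float64(0.0143), 0.61) [0.  1.3 0.7] [-0.  0.  0.]
(np.float64(0.01), 0.019, np.float64(0.0142), 0.61) [0.  1.2 0.7] [-0.  0.  0.]
(np.float64(0.0025), 0.019, np.float64(0.014), 0.61) [0.  1.2 0.7] [-0.  0.  0.]
(np.float64(-0.005), 0.019, np.float64(0.0139), 0.61) [0.  1.3 0.7] [-0.  0.  0.]
(np.float64(-0.0125), 0.019, np.float64(0.0138), 0.61) [0.  1.2 0.8] [-0.  0.  0.]
(np.float64(-0.02), 0.019, np.float64(0.0136), 0.61) [0.  1.2 0.7] [-0.  0.  0.]
(np.float64(-0.0275), 0.019, np.float64(0.0135), 0.61) [0.  1.2 0.8] [-0.  0.  0.]
(np.float64(-0.035), 0.019, np.float64(0.0133), 0.61) [0.  1.3 0.7] [-0.  0.  0.]
(np.float64(-0.0425), 0.019, np.float64(0.0132), 0.61) [0.  1.2 0.8] [-0.  0.  0.]
end [ 0.61216129 -0.00853834  0.04542516]
```

```bash
python3 -m pendant '[{"hand":0.45,"tx":0,"ty":0.0013,"tz":0.0007,"rx":0,"ry":0,"rz":0},{"hand":0.45,"tx":0,"ty":0.0013,"tz":0.0007,"rx":0,"ry":0,"rz":0},{"hand":0.45,"tx":0,"ty":0.0013,"tz":0.0007,"rx":0,"ry":0,"rz":0},{"hand":0.45,"tx":0,"ty":0.0013,"tz":0.0007,"rx":0,"ry":0,"rz":0},{"hand":0.45,"tx":0,"ty":0.0013,"tz":0.0007,"rx":0,"ry":0,"rz":0}]'
python3 -m pendant '[{"hand":0.45,"tx":0,"ty":0.001,"tz":0.0006,"rx":0,"ry":0,"rz":0},{"hand":0.45,"tx":0,"ty":0.001,"tz":0.0006,"rx":0,"ry":0,"rz":0},{"hand":0.45,"tx":0,"ty":0.001,"tz":0.0006,"rx":0,"ry":0,"rz":0},{"hand":0.45,"tx":0,"ty":0.001,"tz":0.0006,"rx":0,"ry":0,"rz":0},{"hand":0.45,"tx":0,"ty":0.001,"tz":0.0006,"rx":0,"ry":0,"rz":0}]'
python3 -m pendant '[{"hand":0.45,"tx":0,"ty":0.001,"tz":0.0006,"rx":0,"ry":0,"rz":0},{"hand":0.45,"tx":0,"ty":0.001,"tz":0.0006,"rx":0,"ry":0,"rz":0},{"hand":0.45,"tx":0,"ty":0.001,"tz":0.0006,"rx":0,"ry":0,"rz":0},{"hand":0.45,"tx":0,"ty":0.001,"tz":0.0006,"rx":0,"ry":0,"rz":0}]'
python3 look.py 7 0 .3
python3 - <<'E'
from plan import *
F=[]
for i in range(6):snapshot("wrist");F.append(read_state()["force"])
print(np.mean(F,0),read_state()["position"])
E
```

```text
t: 10.4
position: [0.6122, -0.0099, 0.057]
orientation: [[-0.99, 0.085, -0.112], [0.141, 0.596, -0.791], [-0.0, -0.799, -0.602]]
force: [0.1, -0.9, -1.0]
grip_width: 0.0383
grasp_force: 0.4
t: 11.02
position: [0.6124, -0.0094, 0.0514]
orientation: [[-0.99, 0.085, -0.112], [0.141, 0.596, -0.791], [-0.0, -0.799, -0.602]]
force: [1.3, 0.3, -1.0]
grip_width: 0.0384
grasp_force: 0.0
t: 11.52
position: [0.6123, -0.0089, 0.0465]
orientation: [[-0.99, 0.085, -0.113], [0.141, 0.596, -0.791], [0.0, -0.799, -0.602]]
force: [0.2, 0.2, 0.5]
grip_width: 0.0383
grasp_force: 0.0
scene [0.01 0.02 0.03 0.04]
side [0.01 0.02 0.03 0.04]
wrist [0.07 0.04 0.08 0.06]
best [0.04 0.03 0.07 0.05]
[-0.04267051  0.17840093  0.01513587] [ 0.61234708 -0.00889355  0.04665263]
```

Force is about 0, so the lid is off the finger and shut. I'll back out straight forward, then rise.

```bash
python3 -m pendant '[{"hand":0.45,"tx":0,"ty":0.003,"tz":-0.004,"rx":0,"ry":0,"rz":0},{"hand":0.45,"tx":0,"ty":0.006,"tz":-0.008,"rx":0,"ry":0,"rz":0},{"hand":0.45,"tx":0,"ty":0.009,"tz":-0.012,"rx":0,"ry":0,"rz":0},{"hand":0.45,"tx":0,"ty":0.012,"tz":-0.016,"rx":0,"ry":0,"rz":0},{"hand":0.45,"tx":0,"ty":0.012,"tz":-0.016,"rx":0,"ry":0,"rz":0}]'
python3 -m pendant '[{"hand":0.45,"tx":0,"ty":0,"tz":-0.03,"rx":0,"ry":0,"rz":0},{"hand":0.45,"tx":0,"ty":0,"tz":-0.04,"rx":0,"ry":0,"rz":0},{"hand":0.45,"tx":0,"ty":0,"tz":-0.04,"rx":0,"ry":0,"rz":0},{"hand":0.45,"tx":0,"ty":0,"tz":0,"rx":0,"ry":0,"rz":0}]'
python3 look.py 8 0 .3
python3 - <<'E'
import cv2
a=cv2.resize(cv2.imread("pics/scene8.png")[120:400,130:390],(480,517));b=cv2.resize(cv2.imread("pics/side8.png")[130:400,160:320],(306,517))
cv2.imwrite("pics/fin.png",cv2.convertScaleAbs(cv2.hconcat([a,b]),alpha=1.7,beta=20))
E
```

```text
t: 12.6
position: [0.6225, 0.0621, 0.0467]
orientation: [[-0.99, 0.085, -0.112], [0.14, 0.596, -0.791], [-0.0, -0.799, -0.602]]
force: [0.3, 1.0, -0.2]
grip_width: 0.0384
grasp_force: 0.0
t: 13.1
position: [0.6363, 0.1512, 0.1148]
orientation: [[-0.991, 0.087, -0.107], [0.137, 0.598, -0.79], [-0.005, -0.797, -0.604]]
force: [0.6, -0.6, 0.3]
grip_width: 0.0384
grasp_force: 0.0
scene [0.02 0.03 0.01 0.04]
side [0.01 0.02 0.03 0.04]
wrist [0.04 0.07 0.03 0.06]
best [0.04 0.03 0.05 0.02]
```

View pics/fin.png

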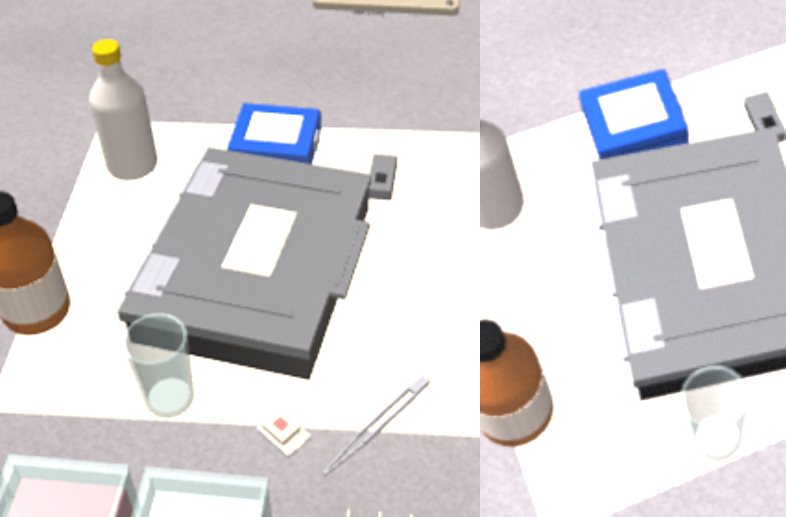

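The lid lies flat on the tray, with its lip at crop pixel (355,260), and the other items are where they were. The gripper is clear, so I'm handing in.

```bash
python3 -c "
from plant import *
print(finish_job())"
```

```text
the job is handed in; nothing more can be done
None
```

The job is handed in: I tipped the lid with the rear finger, caught it on the front finger at about 1.03 rad, lowered it on that finger until shut, and backed out, and in the final pictures the lid lies flat and nothing else looks moved.

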